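# Press a bearing dust cap into a hand-truck wheel

## Task

Fit the dust cap to the hand-truck wheel: set the smaller domed cap, skirt down, in the hub's recess, then fit the tube driver over its dome and press straight down on the flange until the cap snaps past the wire ring and its flange lies fully home and level on the hub, and keep it pressed down with 15 to 20 N for a second to bed its seal. Feel for the snap, never press the driver on the cap with more than 24 N, since the thin flange bends, and do not push the cap past the ring with the fingers. Then stand the driver upright on its wooden board again, and leave everything else as it is.

Things in the scene. Friction and masses are not known exactly. Their poses are not given: they have to be found in the camera images.
- wheel: Small hand-truck wheel (black rubber tyre, outside diameter 200 mm, 56 mm wide, opening 124 mm) lying flat on a 210 mm square, 12 mm thick plywood base between four low wooden stops; it cannot slide. Origin: centre of the underside of the base, on the wheel's axis, at bench height. z up. The tyre's top is 68 mm above the bench.
- hub_face (a point): Centre of the hub's flat top face, on the wheel's axis, z up (64 mm above the bench unloaded); it moves with the hub. The hub is an aluminium ring of 61 mm outside diameter round a recess of 41 mm diameter, 23 mm deep. It sinks in its soft tyre about 1 mm for each 12 N pressed on it (stiffer if pressed fast) and springs back.
- wire_ring (a point): Centre of the sprung split wire ring in the recess, 4.9 mm below the hub face. The wire is 3 mm thick and narrows the recess to 33 mm; it opens under the cap's tapered skirt and snaps in above the skirt's bead. Pushing the cap past it takes about 11 to 18 N, depending on friction; the force climbs until the cap is 2 to 3 mm from home, then drops suddenly.
- cap: The dust cap that fits: plain steel, 60 g, 37 mm high, round about its z axis, upright in the tray. Origin: centre of its underside; z up. Tapered skirt of 31 mm diameter growing to 39 mm at 8 mm height (bead, to 8.8 mm), neck of 31 mm. Loose in the recess it rests on the wire ring, its underside about 7 mm below the hub face; home, 15.5 mm below, its flange on the face.
- cap_flange (a point): Centre of the top of the cap's flange, 18.5 mm above its underside. The flange is 50 mm across and 3 mm thick. On it stands the dome, 30 mm across and 18.5 mm high with straight sides for 13 mm and a rounded top: grip the cap by it.
- driver: Tube driver: aluminium, 120 mm high, 220 g, round about its z axis, standing upright on its board. Origin: centre of its open lower end (the nose); z up. The nose is a tube of 48 mm outside and 38 mm inside diameter, hollow for 30 mm, that goes over the cap's dome and bears on its flange. Above: a handle of 28 mm diameter from 44 to 120 mm height, black and ribbed below its end cap.
- driver_grip (a point): Point on the driver's axis in the middle of the handle, 85 mm above the nose: where to grip it.
- board: Wooden tool board, 200 mm along its x, 150 mm along its y, 18 mm thick, fixed. Origin: centre of its underside, at bench height. The driver and the drift stand on it.
- tray: Shallow dark steel parts tray, 200 mm along its x, 150 mm along its y, 14 mm high, with 4 mm floor and walls, fixed. Origin: centre of its underside, at bench height. The two caps and the nut are in it.
- big_cap: A larger dust cap for another wheel, which does not fit: 78 mm flange, 47 mm dome, 30 mm high, upright in the tray. Origin: centre of its underside. To be left alone.
- drift: Solid brass drift, 125 mm high, flat nose of 33 mm diameter, handle of 22 mm, standing on the board beside the driver. Origin: centre of its underside. Not for this job; to be left alone.
- nut: Steel hexagon nut, 29 mm across and 12 mm high, in the tray. Origin: centre of its underside. To be left alone.
- screwdriver: Screwdriver lying on the bench. To be left alone.
- tape_roll: Roll of packing tape, 100 mm across and 48 mm high, lying on the bench. To be left alone.
- oil_bottle: White bottle, 56 mm across and 150 mm high, standing at the side of the bench. To be left alone.
Things that resemble listed ones, but are neither listed nor needed, are in the scene too. What is shaped like the driver but red is not meant.

How it is judged:
By the outcome, as a careful person would: the job done as asked, in the order asked, and still so for the second after the job is handed in, with the robot touching nothing.
It also fails if it takes over 72 s, if anything falls off the work surface, if the arm or the gripper's body presses on something with over 40 N, if the wrist force passes 120 N, or if a joint passes its speed limit or range.

## Robot

A 6-joint arm with a two-finger parallel gripper is mounted at the origin on the work surface. World frame = base frame: x ahead of the robot, y to its left, z up, the work surface at z = 0. Lengths are in m, angles in rad, forces in N, time in s.
With the tool pointing down it reaches from about 0.425 to 1.125 m from the base axis. Payload 14.9 kg.
Tool frame: the origin (TCP) lies midway between the tips of the shut fingers; the grasp point (between the pads) lies behind it (env.grip_point_offset is the z of the grasp point in the tool frame, in m); z points along the fingers, y is the line along which they close (so a half turn about z gives the same grasp; the last joint's range is limited). The gripper opens to 91 mm and grips with 3 to 60 N. Pads are 32 mm wide; open, the fingers measure 118 mm over their backs; the gripper's body (76 mm by 178 mm) begins 60 mm behind the grasp point.
Start: joints at [-1.241, 0.379, 1.734, -0, 1.028, -0.033], TCP at [0.248, -0.654, 0.214] pointing down, gripper open.
Joint ranges: [-2.77, 2.77], [-0.74, 2.19], [0, 2.66], [-1.06, 4.2], [0.31, 2.87], [-3.08, 3.08]. Speed limits (rad/s): [1.89, 1.89, 2.39, 3.14, 3.14, 3.14].

## Interface

Orientations are given as a unit quaternion [w, x, y, z].
In Python, from bench import env gives the robot as it stands.
- The arm moves only by the shell command python3 -m pendant 'ROWS' [FORCE]. ROWS is a JSON list of rows, 1 to 20 of them, each of 7 numbers: dx, dy, dz in shares of the most that a row can go, 1 being 62.5 mm, then a rotation vector rx, ry, rz in rad, then the finger opening in m; each row shifts and turns the commanded pose from where the row before left it, along the tool's axes as they then stand; what a row does not reach is not made up. A row lasts 1/8 s, in which the tool goes at most 0.0625 m and 0.188 rad, less where a joint would pass 70% of its speed; a pose out of reach is approached as far as the arm can. The fingers move at their own pace and stop on an object; FORCE is the grip in N (left out, the last holds). Time passes only in rows, so rows that do not move let the fingers close. It prints the time, the measured TCP pose, the force, the opening and the grip force at its end. Input that does not fit is refused with a message, and nothing moves.
- env.observe(): the state, without advancing time (a new reading comes with each control period).
- env.grab_frame(name): name is "scene" or "top" or "wrist"; returns a dict with "frame" (420x560x3 uint8, red, green, blue), "fx", "fy", "cx", "cy" (pixels), "R" (3x3) and "t" (3): a world point X has camera coordinates R X + t. Camera axes: x right, y down, z forward; pixel columns grow to the right and rows downward; lengths in m; the calibration is good to about 2 mm. A picture is of the moment at which its call begins. There is no depth.
- env.job_done(): hands the job in; it is judged then, once.
The state is a dict: "time": time; "q": joint angles; "qd": joint speeds; "tau": joint torques, N m; "position": TCP position; "eef_rot": TCP orientation; "ft_force": force on the tool from outside, world axes, zero at the start; "ft_torque": the same for the moment, N m; "width": finger opening in m; "gripper_force": force on a finger pad.
Only numpy, scipy, OpenCV 4.12 (cv2) and the standard library are available. Lean on these libraries where they do the work, as an engineer would, in place of code of your own. Each camera call takes 0.05 s, during which the arm holds its last target. There are 200 camera calls.

## Working session

There is one attempt and no reset: what is moved stays moved. The work goes in short steps, Python scripts to look and compute and a shell command to move; the robot and the scene stay as the last step left them, time stands still between calls to the robot, and variables do not carry over. Pictures are saved under pics/ and viewed, at most 11 in all, crops included, and the job is handed in when it is done.

```bash
ls; mkdir -p pics; python3 - <<'E'
from bench import env
import cv2,numpy as np
for n in("scene","top"):
    f=env.grab_frame(n); cv2.imwrite(f"pics/{n}0.png",f["frame"][:,:,::-1]); print(n,f["fx"],f["cx"],f["cy"],np.round(f["R"],4).tolist(),np.round(f["t"],4).tolist())
s=env.observe();print(s["position"],s["eef_rot"],env.grip_point_offset,s["ft_force"],s["width"])
E
```

```text
pics
scene 396.09098559382045 283.84058584273134 211.59665386969405 [[0.4187, 0.9078, 0.0224], [0.625, -0.2702, -0.7323], [-0.6588, 0.3206, -0.6806]] [-0.261, -0.2466, 1.4232]
top 540.2450563542509 290.64637513286215 218.9491075298999 [[0.0141, -0.9999, 0.0095], [-0.9809, -0.0157, -0.194], [0.1942, -0.0066, -0.9809]] [0.0277, 0.5256, 1.4537]
[ 0.24832014 -0.65411409  0.21338582] [-4.59887529e-04  9.83590965e-01  1.80412299e-01 -7.39546376e-05] -0.0188 [-0.32220475 -1.02558587 -0.11226773] 0.09127437392193596
```

View pics/scene0.png

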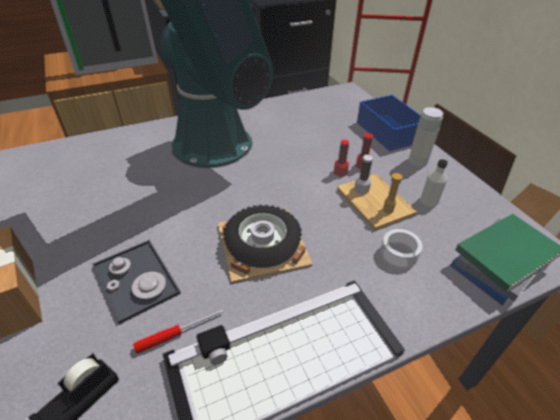

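View pics/top0.png

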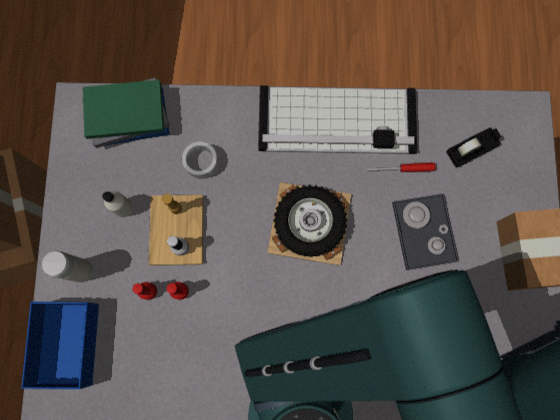

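Candidates for the cap: small domed cap, top (436,245) / scene (120,265); big cap, top (417,215) / scene (148,286), which is excluded by its size; nut, top (443,229). Candidates for the driver: silver with black handle on the board, top (177,244) / scene (365,173); brass drift, top (172,205); red look-alikes, top (145,290) and (178,290). I choose the small cap and the silver driver, and check both with a crop.

```bash
cat > h.py <<'E'
from bench import env
import cv2,numpy as np
from scipy.spatial.transform import Rotation as Ro
def cam(n): return env.grab_frame(n)
def ray(f,u,v):
    d=f["R"].T@np.array([(u-f["cx"])/f["fx"],(v-f["cy"])/f["fy"],1]); return -f["R"].T@f["t"],d/np.linalg.norm(d)
def plane(f,u,v,z):
    o,d=ray(f,u,v); return o+d*(z-o[2])/d[2]
def tri(*a):
    A=0;b=0
    for f,u,v in a:
        o,d=ray(f,u,v);P=np.eye(3)-np.outer(d,d);A=A+P;b=b+P@o
    return np.linalg.solve(A,b)
def proj(f,X):
    c=f["R"]@X+f["t"]; return np.array([f["cx"]+f["fx"]*c[0]/c[2],f["cy"]+f["fy"]*c[1]/c[2]])
def tool():
    s=env.observe(); q=s["eef_rot"]; return s["position"],Ro.from_quat([*q[1:],q[0]])
E
python3 - <<'E'
from h import *
t,s=cam("top"),cam("scene")
for n,a,b in[("cap",(437,243),(120,261)),("driver",(177,242),(367,159)),("drift",(170,202),(396,178)),("hub",(312,220),(263,232)),("big",(417,213),(148,284))]:
    print(n,tri((t,*a),(s,*b)).round(3))
C=lambda f,x,y,w=75,h=56: cv2.resize(f["frame"][y-h//2:y+h//2,x-w//2:x+w//2],(400,300),interpolation=cv2.INTER_CUBIC)
im=np.vstack([np.hstack([C(t,430,230),C(t,177,230)]),np.hstack([C(s,125,270),C(s,370,175)])])
cv2.imwrite("pics/crop1.png",im[:,:,::-1])
E
```

```text
cap [ 0.467 -0.374  0.034]
driver [0.447 0.338 0.128]
drift [0.554 0.362 0.128]
hub [ 0.526 -0.021  0.046]
big [ 0.554 -0.324  0.021]
```

View pics/crop1.png

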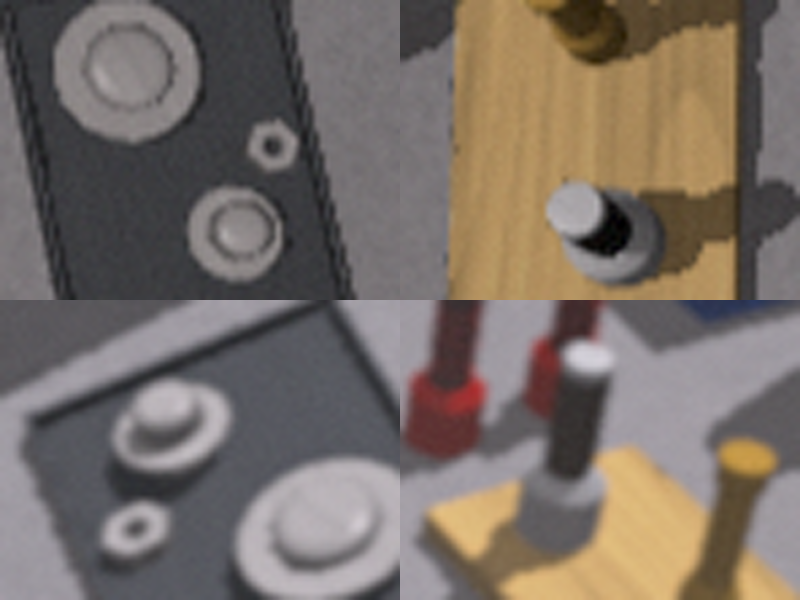

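The crop confirms both choices: the small cap with its 30 mm dome at top (437,243), and the silver driver with black handle at top (177,242). Moving above the cap now.

The rows are not in the units I measure in: shifts go in shares of 62.5 mm. I convert before sending: 0.038 m is 0.608, -0.023 m is -0.368.

```bash
python3 -m pendant '[[0.608,-0.368,0,0,0,0,0.06],[0.608,-0.368,0,0,0,0,0.06],[0.608,-0.368,0,0,0,0,0.06],[0.608,-0.368,0,0,0,0,0.06],[0.608,-0.368,0,0,0,0,0.06],[0.608,-0.368,0,0,0,0,0.06],[0.608,-0.368,0,0,0,0,0.06],[0.608,-0.368,0,0,0,0,0.06],[0,0,0,0,0,0,0.06],[0,0,0,0,0,0,0.06]]' 10
python3 - <<'E'
from h import *
f=cam("wrist");cv2.imwrite("pics/w1.png",f["frame"][:,:,::-1]);p,R=tool();print(p,(-f["R"].T@f["t"]),f["fx"],R.as_matrix().round(3).tolist())
print(proj(f,np.array([.467,-.374,.04])))
E
```

```text
time: 1.45
position: [0.4672, -0.3747, 0.2139]
eef_rot: [-0.0, 0.984, 0.181, -0.0]
ft_force: [0.3, -0.5, 1.0]
width: 0.0599
gripper_force: 0.0
[ 0.46693432 -0.37503442  0.21384992] [ 0.52995538 -0.3521506   0.3844131 ] 336.20195196268094 [[0.935, 0.355, -0.0], [0.355, -0.935, 0.0], [-0.0, -0.0, -1.0]]
[275.30486436 183.9571464 ]
```

View pics/w1.png

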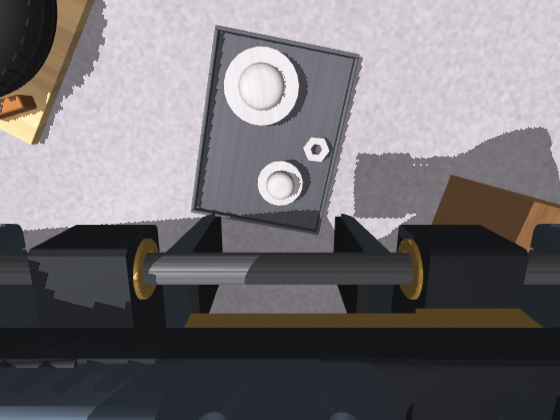

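The wrist view shows the small cap at (280,183), the big cap at (262,85) and the nut at (316,149). Taking a second wrist position for triangulation.

```bash
cat >> h.py <<'E'
def blob(f,guess,r=40,thr=150,dark=False):
    "outline of the bright blob at guess: ellipse centre and size"
    u,v=map(int,guess); x0,y0=max(u-r,0),max(v-r,0)
    g=cv2.cvtColor(f["frame"],cv2.COLOR_RGB2GRAY)[y0:v+r,x0:u+r]
    m=(g<thr if dark else g>thr).astype(np.uint8)
    cs,_=cv2.findContours(m,cv2.RETR_EXTERNAL,cv2.CHAIN_APPROX_NONE)
    cs=[c for c in cs if len(c)>20]
    c=max(cs,key=lambda c:cv2.pointPolygonTest(c,(u-x0,v-y0),True))
    e=cv2.fitEllipse(cv2.convexHull(c)); return (e[0][0]+x0,e[0][1]+y0),e[1]
E
cat > save.py <<'E'
import sys,pickle
from h import *
pickle.dump(cam("wrist"),open(sys.argv[1],"wb"))
E
python3 save.py a.pkl
python3 -m pendant '[[-0.8,0,0,0,0,0,0.06],[-0.64,0,0,0,0,0,0.06],[0,0,0,0,0,0,0.06],[0,0,0,0,0,0,0.06]]'
python3 save.py b.pkl
python3 - <<'E'
from h import *
import pickle
a,b=[pickle.load(open(x,"rb")) for x in("a.pkl","b.pkl")]
X=np.array([.467,-.374,.03])
for thr in(140,160,180):
    r=[blob(f,proj(f,X),32,thr) for f in(a,b)]; print(thr,r,proj(b,X))
    print(tri((a,*r[0][0]),(b,*r[1][0])),[plane(f,*q[0],.0225) for f,q in zip((a,b),r)])
cv2.imwrite("pics/w2.png",b["frame"][:,:,::-1])
E
```

```text
time: 2.05
position: [0.3831, -0.407, 0.2141]
eef_rot: [0.0, 0.984, 0.18, 0.0]
ft_force: [1.1, -0.4, 0.7]
width: 0.0598
gripper_force: 0.0
140 [((279.28211212158203, 182.53662109375), (44.76935958862305, 45.310428619384766)), ((279.1024742126465, 97.04785919189453), (47.90388107299805, 51.027488708496094))] [274.61467814  94.33528009]
[ 0.4665732  -0.37900946  0.02235076] [array([ 0.46658561, -0.37896263,  0.0225    ]), array([ 0.46657835, -0.37904763,  0.0225    ])]
160 [((279.2400817871094, 182.56969833374023), (44.63069152832031, 45.04243469238281)), ((279.0792999267578, 97.06830596923828), (47.715187072753906, 50.32548522949219))] [274.61467814  94.33528009]
[ 0.46653811 -0.37898495  0.02241768] [array([ 0.46653496, -0.3789327 ,  0.0225    ]), array([ 0.46655101, -0.37903242,  0.0225    ])]
180 [((279.29492950439453, 182.69498825073242), (44.05072784423828, 44.727783203125)), ((279.1348686218262, 97.11522674560547), (47.529537200927734, 49.933223724365234))] [274.61467814  94.33528009]
[ 0.46649413 -0.37906192  0.02279223] [array([ 0.46642596, -0.37903833,  0.0225    ]), array([ 0.46652792, -0.37910248,  0.0225    ])]
```

In the tool's units: 0.05 m is 0.8, 0.044 m is 0.704.

```bash
python3 -m pendant '[[0.704,0.0272,0.32,0,0,0,0.06],[0.7024,0.0272,0.32,0,0,0,0.06],[0,0,0.8,0,0,0,0.06],[0,0,0.8,0,0,0,0.06],[0,0,0.48,0,0,0,0.06],[0,0,0.296,0,0,0,0.06],[0,0,0,0,0,0,0.06],[0,0,0,0,0,0,0.06]]'
```

```text
time: 3.1
position: [0.4674, -0.379, 0.0266]
eef_rot: [0.001, 0.984, 0.18, 0.001]
ft_force: [-0.9, 0.9, -0.0]
width: 0.06
gripper_force: 0.0
```

```bash
python3 -m pendant '[[-0.0112,0,0.0192,0,0,0,0.06],[0,0,0,0,0,0,0.02],[0,0,0,0,0,0,0.02],[0,0,0,0,0,0,0.02],[0,0,0,0,0,0,0.02],[0,0,0,0,0,0,0.02]]' 20; python3 -m pendant '[[0,0,-0.32,0,0,0,0.02],[0,0,-0.8,0,0,0,0.02],[0,0,-0.8,0,0,0,0.02],[0,0,-0.64,0,0,0,0.02],[0,0,0,0,0,0,0.02]]'
python3 - <<'E'
from h import *
import pickle
a,b=[pickle.load(open(x,"rb")) for x in("a.pkl","b.pkl")]
f=cam("wrist");cv2.imwrite("pics/w3.png",f["frame"][:,:,::-1])
p,R=tool();print(p)
E
```

```text
time: 3.85
position: [0.466, -0.3787, 0.0243]
eef_rot: [0.0, 0.984, 0.18, -0.0]
ft_force: [-0.7, 0.3, 3.2]
width: 0.0295
gripper_force: 20.0
time: 4.47
position: [0.4673, -0.3799, 0.1887]
eef_rot: [0.002, 0.984, 0.18, 0.002]
ft_force: [-0.1, -0.8, -0.7]
width: 0.0293
gripper_force: 20.0
[ 0.46644551 -0.37915922  0.18642695]
```

View pics/w3.png

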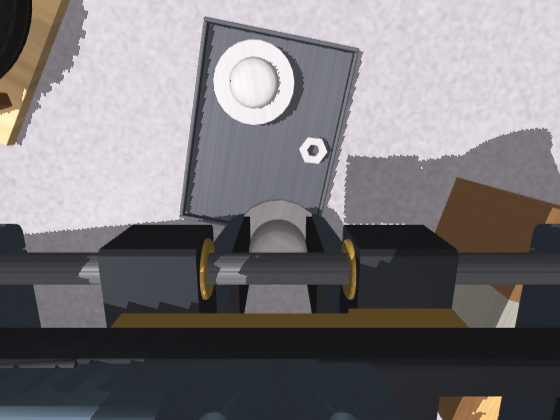

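The cap is held, with the flange visible between the fingers at about (280,215). Moving toward the wheel with two wrist views.

In the tool's units: -0.055 m is -0.88, -0.054 m is -0.864.

```bash
python3 -m pendant '[[0.32,-0.88,0,0,0,0,0.02],[0.32,-0.88,0,0,0,0,0.02],[0.32,-0.88,0,0,0,0,0.02],[0.32,-0.88,0,0,0,0,0.02],[0.352,-0.864,0,0,0,0,0.02],[0,0,0,0,0,0,0.02],[0,0,0,0,0,0,0.02],[0,0,0,0,0,0,0.02]]'
python3 save.py c.pkl
python3 -m pendant '[[0,-0.64,0,0,0,0,0.02],[0,-0.64,0,0,0,0,0.02],[0,0,0,0,0,0,0.02],[0,0,0,0,0,0,0.02],[0,0,0,0,0,0,0.02]]'
python3 save.py d.pkl
python3 - <<'E'
from h import *
import pickle
F=[pickle.load(open(x,"rb")) for x in("c.pkl","d.pkl")]
for f in F: print(proj(f,np.array([.526,-.021,.064])))
im=np.hstack([cv2.resize(f["frame"][:250,130:430],(400,333),interpolation=cv2.INTER_CUBIC) for f in F])
cv2.imwrite("pics/w4.png",im[:,:,::-1])
E
```

```text
time: 5.52
position: [0.4639, -0.0873, 0.1839]
eef_rot: [-0.0, 0.984, 0.18, -0.0]
ft_force: [0.6, 0.4, -0.9]
width: 0.0294
gripper_force: 20.0
time: 6.2
position: [0.4361, -0.0124, 0.1843]
eef_rot: [0.0, 0.984, 0.18, 0.0]
ft_force: [0.0, 0.5, -0.2]
width: 0.0294
gripper_force: 20.0
[227.35450055  99.68492881]
[323.54798336 100.34483903]
```

View pics/w4.png

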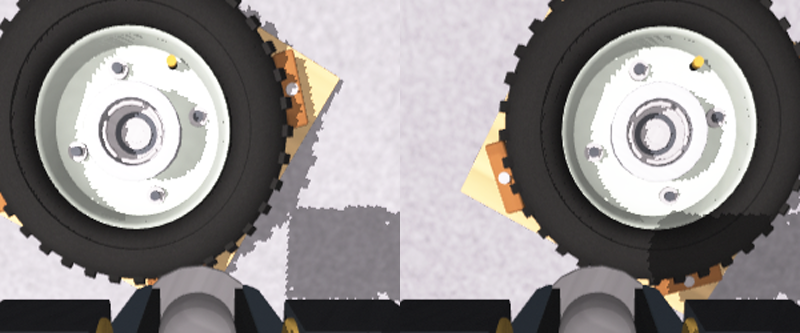

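Both views show the hub with its recess (circles around pixels (228,94) and (322,97)). Fitting edge points.

```bash
python3 - <<'E'
from h import *
import pickle
from scipy.optimize import least_squares
F=[pickle.load(open(x,"rb")) for x in("c.pkl","d.pkl")]
G=[(228,94),(322,97)]
im=[]
for rn in((57,66),(28.5,32),(19,22.5),(15.5,18)):
  cen=[]
  for f,g in zip(F,G):
    e=cv2.Canny(cv2.cvtColor(f["frame"],cv2.COLOR_RGB2GRAY),40,110)
    v,u=np.nonzero(e[:230]); P=np.array([plane(f,a,b,.064)[:2] for a,b in zip(u,v)])*1e3
    c=plane(f,*g,.064)[:2]*1e3; r=np.mean(rn)
    for k in range(8):
        d=np.linalg.norm(P-c,axis=1); w=max(8-2*k,1.2) if k else 5
        m=(abs(d-r)<min(w,(rn[1]-rn[0])/2+ (0 if k>1 else 1)))
        s=least_squares(lambda p:np.hypot(*(P[m]-p[:2]).T)-p[2],[*c,r],loss="soft_l1",f_scale=.3).x
        c=s[:2]; r=np.clip(s[2],*rn)
    th=np.unique((np.degrees(np.arctan2(*(P[m]-c).T))//20)).size
    uv=proj(f,np.array([*c/1e3,.064])); cen.append((f,*uv)); print(rn,c.round(2),round(r,2),m.sum(),th,uv.round(1))
  print("  tri",(1e3*tri(*cen)).round(2))
E
```

```text
(57, 66) [525.29 -22.3 ] 58.98 500 18 [228.6 101.1]
(57, 66) [526.74 -20.94] 60.53 544 18 [323.8  99.4]
  tri [526.13 -21.56  61.36]
(28.5, 32) [526.03 -19.07] 31.88 185 13 [225.2  98.8]
(28.5, 32) [526.67 -20.54] 30.32 161 13 [323.3  99.3]
  tri [526.08 -19.95  69.72]
(19, 22.5) [526.99 -21.32] 20.46 173 18 [228.1  98.7]
(19, 22.5) [526.82 -21.01] 20.6 176 18 [323.9  99.4]
  tri [526.97 -21.14  62.73]
(15.5, 18) [529.62 -19.87] 17.9 144 18 [227.5  94.9]
(15.5, 18) [528.33 -18.74] 18.0 153 18 [322.1  96.6]
  tri [529.28 -19.15  58.44]
```

In the tool's units: 0.04 m is 0.64, 0.0407 m is 0.6512.

```bash
python3 -m pendant '[[0.6512,0.32,0,0,0,0,0.02],[0.6512,0.32,0.32,0,0,0,0.02],[0,0,0.64,0,0,0,0.02],[0,0,0.4,0,0,0,0.02],[0,0,0.144,0,0,0,0.02],[0,0,0,0,0,0,0.02],[0,0,0,0,0,0,0.02],[0,0,0,0,0,0,0.02]]'
```

```text
time: 7.25
position: [0.5266, -0.0202, 0.0912]
eef_rot: [0.0, 0.984, 0.18, 0.001]
ft_force: [-0.2, -0.7, -0.8]
width: 0.0294
gripper_force: 20.0
```

```bash
python3 -m pendant '[[0,0.008,0.08,0,0,0,0.02],[0,0,0.064,0,0,0,0.02],[0,0,0.032,0,0,0,0.02],[0,0,0,0,0,0,0.02]]'; python3 -m pendant '[[0,0,0.024,0,0,0,0.02],[0,0,0,0,0,0,0.02],[0,0,0,0,0,0,0.02]]'
```

```text
time: 7.75
position: [0.526, -0.0205, 0.079]
eef_rot: [-0.0, 0.984, 0.18, -0.0]
ft_force: [0.3, 0.4, -0.9]
width: 0.0297
gripper_force: 20.0
time: 8.12
position: [0.5262, -0.0205, 0.0778]
eef_rot: [0.0, 0.984, 0.18, 0.0]
ft_force: [-0.2, -0.2, -0.3]
width: 0.0292
gripper_force: 20.0
```

```bash
python3 -m pendant '[[0,0,0.016,0,0,0,0.02],[0,0,0,0,0,0,0.02]]'; python3 -m pendant '[[0,0,0,0,0,0,0.06],[0,0,0,0,0,0,0.06],[0,0,0,0,0,0,0.06],[0,0,0,0,0,0,0.06],[0,0,-0.48,0,0,0,0.06],[0,0,-0.8,0,0,0,0.06],[-0.48,-0.32,-0.48,0,0,0,0.06],[-0.8,-0.32,0,0,0,0,0.06],[0,0,0,0,0,0,0.06],[0,0,0,0,0,0,0.06]]'
python3 save.py e.pkl
python3 - <<'E'
from h import *
import pickle
f=pickle.load(open("e.pkl","rb"));p,R=tool();print(p)
cv2.imwrite("pics/w5.png",cv2.resize(f["frame"][:250,130:430],(600,500),interpolation=cv2.INTER_CUBIC)[:,:,::-1])
g=proj(f,np.array([.527,-.021,.0755]));print(g)
for z,r in((.0755,(24,26)),):
    e=cv2.Canny(cv2.cvtColor(f["frame"],cv2.COLOR_RGB2GRAY),40,110)
    v,u=np.nonzero(e[:230]);P=np.array([plane(f,a,b,z)[:2] for a,b in zip(u,v)])*1e3
    d=np.linalg.norm(P-[527,-21],axis=1);m=abs(d-25)<2.5;Q=P[m]
    (cx,cy),rr=cv2.fitEllipse(Q.astype(np.float32))[:2];print(cx,cy,rr,m.sum())
E
```

```text
time: 8.38
position: [0.5263, -0.0205, 0.0769]
eef_rot: [0.0, 0.984, 0.18, 0.0]
ft_force: [0.3, 2.1, 3.6]
width: 0.0294
gripper_force: 20.0
time: 9.62
position: [0.4377, -0.0116, 0.1871]
eef_rot: [0.0, 0.984, 0.18, 0.0]
ft_force: [0.0, -0.5, 1.1]
width: 0.0599
gripper_force: 0.0
[ 0.43803413 -0.01160997  0.18702313]
[325.75716536 101.09701481]
526.8923950195312 -21.47891616821289 (49.87395095825195, 50.48798370361328) 281
```

View pics/w5.png

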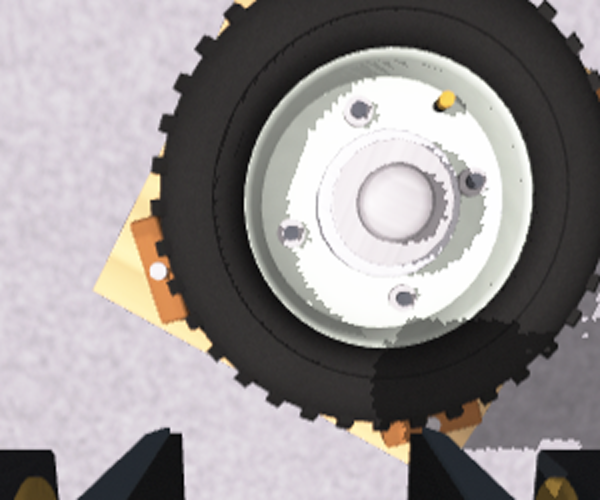

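The cap rests centred on the ring: flange at crop (395,203), its centre within 0.5 mm of the hub axis. Now the driver.

In the tool's units: -0.049 m is -0.784, 0.0054 m is 0.0864.

```bash
python3 -m pendant '[[0.0864,-0.784,-0.088,0,0,0,0.06],[0.0864,-0.784,-0.088,0,0,0,0.06],[0.0864,-0.784,-0.088,0,0,0,0.06],[0.0864,-0.784,-0.088,0,0,0,0.06],[0.0864,-0.784,-0.088,0,0,0,0.06],[0.0864,-0.784,-0.088,0,0,0,0.06],[0,0,0,0,0,0,0.06],[0,0,0,0,0,0,0.06],[0,0,0,0,0,0,0.06]]'
python3 save.py f.pkl
python3 -m pendant '[[0,-0.48,0,0,0,0,0.06],[0,-0.48,0,0,0,0,0.06],[0,0,0,0,0,0,0.06],[0,0,0,0,0,0,0.06],[0,0,0,0,0,0,0.06]]'
python3 save.py g.pkl
python3 - <<'E'
from h import *
import pickle
F=[pickle.load(open(x,"rb")) for x in("f.pkl","g.pkl")]
for f in F: print(proj(f,np.array([.447,.338,.138])))
im=np.hstack([cv2.resize(f["frame"][:250,130:430],(400,333),interpolation=cv2.INTER_CUBIC) for f in F])
cv2.imwrite("pics/w6.png",im[:,:,::-1])
E
```

```text
time: 10.8
position: [0.3635, 0.274, 0.2194]
eef_rot: [0.0, 0.984, 0.18, -0.0]
ft_force: [0.4, 0.5, -1.1]
width: 0.0598
gripper_force: 0.0
time: 11.48
position: [0.3421, 0.3302, 0.2197]
eef_rot: [0.0, 0.984, 0.18, -0.0]
ft_force: [-0.1, 0.3, -0.0]
width: 0.0598
gripper_force: 0.0
[232.27538626  68.30370452]
[317.57414691  68.24453015]
```

View pics/w6.png

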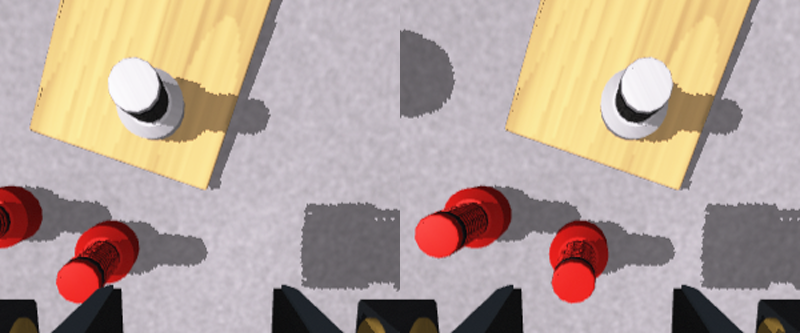

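The views show the driver's end cap at about (230,64) and (314,64) and red look-alikes near (190,190). Fitting the end cap and the nose, and also the nose spot on the board.

```bash
cat >> h.py <<'E'
def circ(f,g,z,r0,tol=1.5,n=8,lo=60,hi=150):
    from scipy.optimize import least_squares
    e=cv2.Canny(cv2.cvtColor(f["frame"],cv2.COLOR_RGB2GRAY),lo,hi)
    v,u=np.nonzero(e[:250]);P=np.array([plane(f,a,b,z)[:2] for a,b in zip(u,v)])*1e3
    c=plane(f,*g,z)[:2]*1e3;r=r0
    for k in range(n):
        m=abs(np.linalg.norm(P-c,axis=1)-r)<max(5-k,tol)
        s=least_squares(lambda p:np.r_[np.hypot(*(P[m]-p[:2]).T)-p[2],3*(p[2]-r0)],[*c,r],loss="soft_l1",f_scale=.3).x;c,r=s[:2],s[2]
    sec=np.unique(np.degrees(np.arctan2(*(P[m]-c).T))//20).size
    return c/1e3,r,sec,(f,*proj(f,np.array([*c/1e3,z])))
E
python3 - <<'E'
from h import *
import pickle
F=[pickle.load(open(x,"rb")) for x in("f.pkl","g.pkl")]
for z,r0,G in((.138,14,[(230.5,64.5),(314.5,64.5)]),(.018,24,[(242,80),(306,80)])):
    R=[circ(f,g,z,r0) for f,g in zip(F,G)]
    print([(c.round(4),round(r,2),s,np.round(t[1:],1)) for c,r,s,t in R],(1e3*tri(*[q[3] for q in R])).round(1))
E
```

```text
[(array([0.4493, 0.3407]), np.float64(13.2), 18, array([229.8,  63.6])), (array([0.4491, 0.3412]), np.float64(13.36), 18, array([314.5,  63.6]))] [449.5 341.1 135.6]
[(array([0.4525, 0.3446]), np.float64(25.88), 10, array([242.8,  77.2])), (array([0.4543, 0.3395]), np.float64(26.13), 10, array([305.4,  77.3]))] [450.2 340.6  48.8]
```

```bash
python3 -m pendant '[[0.8,0.224,0,0,0,0,0.06],[0.8672,0.224,0,0,0,0,0.06],[0,0,0.32,0,0,0,0.06],[0,0,0.8,0,0,0,0.06],[0,0,0.8,0,0,0,0.06],[0,0,0.248,0,0,0,0.06],[0,0,0,0,0,0,0.06],[0,0,0,0,0,0,0.06]]'
```

```text
time: 12.52
position: [0.45, 0.3423, 0.086]
eef_rot: [-0.0, 0.984, 0.18, 0.001]
ft_force: [-0.4, -0.8, 0.2]
width: 0.0596
gripper_force: 0.0
```

In the tool's units: 0.001 m is 0.016, -0.0005 m is -0.008.

```bash
python3 -m pendant '[[-0.008,0.016,0.016,0,0,0,0.06],[0,0,0,0,0,0,0.06],[0,0,0,0,0,0,0.02],[0,0,0,0,0,0,0.02],[0,0,0,0,0,0,0.02],[0,0,0,0,0,0,0.02]]' 60; python3 -m pendant '[[0,0,0,0,0,0,0.02]]';  python3 -m pendant '[[0,0,-0.48,0,0,0,0.02],[0,0,-0.8,0,0,0,0.02],[0,0,-0.64,0,0,0,0.02],[0,0,0,0,0,0,0.02],[0,0,0,0,0,0,0.02]]'
```

```text
time: 13.28
position: [0.449, 0.3406, 0.0831]
eef_rot: [0.0, 0.984, 0.18, -0.0]
ft_force: [-0.2, -0.6, -2.4]
width: 0.0276
gripper_force: 60.0
time: 13.4
position: [0.4489, 0.3406, 0.0831]
eef_rot: [0.0, 0.984, 0.18, -0.0]
ft_force: [-0.1, -0.1, -1.2]
width: 0.027
gripper_force: 60.0
time: 14.02
position: [0.4486, 0.3403, 0.2024]
eef_rot: [0.0, 0.984, 0.18, -0.0]
ft_force: [-0.4, -0.4, -2.1]
width: 0.0277
gripper_force: 60.0
```

In the tool's units: 0.0523 m is 0.8368, -0.008 m is -0.128.

```bash
python3 -m pendant '[[-0.128,0.8368,0,0,0,0,0.02],[-0.128,0.8368,0,0,0,0,0.02],[-0.128,0.8368,0,0,0,0,0.02],[-0.128,0.8368,0,0,0,0,0.02],[-0.128,0.8368,0,0,0,0,0.02],[-0.128,0.8368,0,0,0,0,0.02],[-0.128,0.8368,0,0,0,0,0.02],[0,0,0.32,0,0,0,0.02],[0,0,0,0,0,0,0.02],[0,0,0,0,0,0,0.02]]'
python3 - <<'E'
from h import *
s,t=cam("scene"),cam("top")
p,R=tool();n=p-[0,0,.065];print(p,proj(s,n),proj(t,n))
a=proj(s,n).astype(int);b=proj(t,n).astype(int)
C=lambda f,c: cv2.resize(f["frame"][c[1]-50:c[1]+40,c[0]-60:c[0]+60],(400,300),interpolation=cv2.INTER_CUBIC)
cv2.imwrite("pics/c7.png",np.hstack([C(s,a),C(t,b)])[:,:,::-1])
E
```

```text
time: 15.28
position: [0.5263, -0.0211, 0.1829]
eef_rot: [-0.0, 0.984, 0.181, -0.001]
ft_force: [-0.1, -0.7, -1.2]
width: 0.0274
gripper_force: 60.0
[ 0.52670647 -0.02097267  0.1835039 ] [261.08628888 212.19147626] [312.1272696  213.81954816]
```

View pics/c7.png

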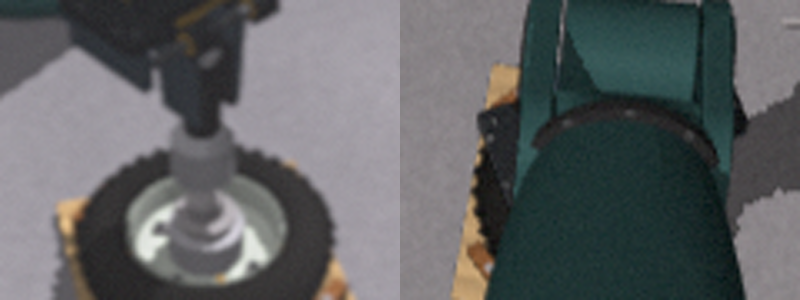

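The driver is upright over the dome (nose at crop (200,160), dome at (205,215)). Descending.

In the tool's units: 0.02 m is 0.32, 0.012 m is 0.192.

```bash
python3 -m pendant '[[0,0,0.32,0,0,0,0.02],[0,0,0.192,0,0,0,0.02],[0,0,0.064,0,0,0,0.02],[0,0,0,0,0,0,0.02],[0,0,0,0,0,0,0.02]]'; python3 -m pendant '[[0,0,0.048,0,0,0,0.02],[0,0,0,0,0,0,0.02]]'; python3 -m pendant '[[0,0,0.024,0,0,0,0.02],[0,0,0,0,0,0,0.02]]'
```

```text
time: 16.0
position: [0.527, -0.0215, 0.1478]
eef_rot: [0.0, 0.984, 0.18, 0.0]
ft_force: [1.7, -0.4, -2.0]
width: 0.0274
gripper_force: 60.0
time: 16.25
position: [0.5265, -0.0215, 0.1441]
eef_rot: [-0.0, 0.984, 0.18, -0.0]
ft_force: [-0.3, -1.0, -1.3]
width: 0.0271
gripper_force: 60.0
time: 16.5
position: [0.5266, -0.0215, 0.1427]
eef_rot: [-0.0, 0.984, 0.18, -0.0]
ft_force: [0.3, -0.2, -1.3]
width: 0.0273
gripper_force: 60.0
```

```bash
for i in 1; do python3 -m pendant '[[0,0,0.016,0,0,0,0.02],[0,0,0,0,0,0,0.02]]'; python3 -m pendant '[[0,0,0.016,0,0,0,0.02],[0,0,0,0,0,0,0.02]]'; python3 -m pendant '[[0,0,0.016,0,0,0,0.02],[0,0,0,0,0,0,0.02]]';  python3 -m pendant '[[0,0,0.016,0,0,0,0.02],[0,0,0,0,0,0,0.02]]'; done | egrep 'time|pos|ft'
```

```text
time: 16.75
position: [0.5266, -0.0215, 0.1417]
ft_force: [0.5, 0.6, -1.8]
time: 17.0
position: [0.5266, -0.0215, 0.1407]
ft_force: [0.3, 0.3, -1.7]
time: 17.25
position: [0.5268, -0.0215, 0.1398]
ft_force: [-0.5, 0.2, -0.2]
time: 17.5
position: [0.5269, -0.0215, 0.139]
ft_force: [-0.7, -0.0, 4.9]
```

```bash
(python3 -m pendant '[[0,0,0.008,0,0,0,0.02],[0,0,0,0,0,0,0.02]]'; python3 -m pendant '[[0,0,0.008,0,0,0,0.02],[0,0,0,0,0,0,0.02]]'; python3 -m pendant '[[0,0,0.008,0,0,0,0.02],[0,0,0,0,0,0,0.02]]')| egrep 'time|pos|ft'
```

```text
time: 17.75
position: [0.5269, -0.0216, 0.1386]
ft_force: [-0.6, -0.1, 5.9]
time: 18.0
position: [0.527, -0.0216, 0.1382]
ft_force: [-0.7, 0.4, 6.1]
time: 18.25
position: [0.5271, -0.0216, 0.1377]
ft_force: [-1.4, -0.5, 5.4]
```

```bash
(python3 -m pendant '[[0,0,0.008,0,0,0,0.02],[0,0,0,0,0,0,0.02]]'; python3 -m pendant '[[0,0,0.008,0,0,0,0.02],[0,0,0,0,0,0,0.02]]'; python3 -m pendant '[[0,0,0.008,0,0,0,0.02],[0,0,0,0,0,0,0.02]]';python3 -m pendant '[[0,0,0.008,0,0,0,0.02],[0,0,0,0,0,0,0.02]]')| egrep 'time|pos|ft'
```

```text
time: 18.5
position: [0.5272, -0.0216, 0.1373]
ft_force: [-0.7, -0.1, 8.3]
time: 18.75
position: [0.5272, -0.0216, 0.1368]
ft_force: [-0.8, 0.2, 8.1]
time: 19.0
position: [0.5272, -0.0216, 0.1364]
ft_force: [-1.0, -0.3, 8.2]
time: 19.25
position: [0.5272, -0.0216, 0.1358]
ft_force: [-0.6, -0.5, 7.7]
```

```bash
(python3 -m pendant '[[0,0,0.008,0,0,0,0.02],[0,0,0,0,0,0,0.02]]'; python3 -m pendant '[[0,0,0.008,0,0,0,0.02],[0,0,0,0,0,0,0.02]]'; python3 -m pendant '[[0,0,0.008,0,0,0,0.02],[0,0,0,0,0,0,0.02]]';python3 -m pendant '[[0,0,0.008,0,0,0,0.02],[0,0,0,0,0,0,0.02]]')| egrep 'time|pos|ft'
```

```text
time: 19.5
position: [0.5273, -0.0216, 0.1354]
ft_force: [-0.7, 0.1, 9.0]
time: 19.75
position: [0.5272, -0.0216, 0.1348]
ft_force: [0.2, 0.0, 6.9]
time: 20.0
position: [0.5272, -0.0216, 0.1342]
ft_force: [0.5, 0.2, 6.5]
time: 20.25
position: [0.5263, -0.0215, 0.1329]
ft_force: [0.3, -0.3, -1.5]
```

The snap was felt (8.7 N peak plus the driver's weight, then a drop to free). Now seating it home.

```bash
(python3 -m pendant '[[0,0,0.008,0,0,0,0.02],[0,0,0,0,0,0,0.02]]'; python3 -m pendant '[[0,0,0.008,0,0,0,0.02],[0,0,0,0,0,0,0.02]]'; python3 -m pendant '[[0,0,0.0064,0,0,0,0.02],[0,0,0,0,0,0,0.02]]';python3 -m pendant '[[0,0,0.0064,0,0,0,0.02],[0,0,0,0,0,0,0.02]]')| egrep 'time|pos|ft'
```

```text
time: 20.5
position: [0.5264, -0.0215, 0.1325]
ft_force: [1.2, 0.3, -1.8]
time: 20.75
position: [0.5265, -0.0215, 0.1321]
ft_force: [0.0, 0.6, -2.0]
time: 21.0
position: [0.5266, -0.0215, 0.1319]
ft_force: [-1.9, 1.2, -0.7]
time: 21.25
position: [0.5267, -0.0215, 0.1316]
ft_force: [-1.6, -0.2, 3.2]
```

```bash
(python3 -m pendant '[[0,0,0.008,0,0,0,0.02],[0,0,0,0,0,0,0.02]]'; python3 -m pendant '[[0,0,0.0064,0,0,0,0.02],[0,0,0,0,0,0,0.02]]')| egrep 'time|pos|ft'
```

```text
time: 21.5
position: [0.5268, -0.0215, 0.1312]
ft_force: [-3.3, 1.1, 7.1]
time: 21.75
position: [0.5268, -0.0215, 0.131]
ft_force: [-3.4, 1.4, 10.5]
```

```bash
(python3 -m pendant '[[-0.0048,0,0.0064,0,0,0,0.02],[0,0,0,0,0,0,0.02]]';python3 -m pendant '[[0,0,0.0016,0,0,0,0.02],[0,0,0,0,0,0,0.02]]')| egrep 'time|pos|ft'
```

```text
time: 22.0
position: [0.5268, -0.0216, 0.1308]
ft_force: [-3.3, 1.5, 12.0]
time: 22.25
position: [0.5268, -0.0216, 0.1307]
ft_force: [-4.2, 1.8, 12.2]
```

```bash
(python3 -m pendant '[[-0.0032,0,0.008,0,0,0,0.02],[0,0,0,0,0,0,0.02]]';python3 -m pendant '[[0,0,0,0,0,0,0.02]]';python3 -m pendant '[[0,0,0,0,0,0,0.02]]')| egrep 'time|pos|ft'
```

```text
time: 22.5
position: [0.5268, -0.0216, 0.1305]
ft_force: [-4.3, 1.9, 15.7]
time: 22.62
position: [0.5268, -0.0216, 0.1305]
ft_force: [-4.5, 2.6, 16.3]
time: 22.75
position: [0.5268, -0.0216, 0.1305]
ft_force: [-3.9, 2.1, 15.3]
```

```bash
(python3 -m pendant '[[0,0,0,0,0,0,0.02],[0,0,0,0,0,0,0.02],[0,0,0,0,0,0,0.02],[0,0,0,0,0,0,0.02]]';python3 -m pendant '[[0,0,0,0,0,0,0.02],[0,0,0,0,0,0,0.02],[0,0,0,0,0,0,0.02],[0,0,0,0,0,0,0.02]]';python3 -m pendant '[[0,0,0,0,0,0,0.02],[0,0,0,0,0,0,0.02],[0,0,0,0,0,0,0.02],[0,0,0,0,0,0,0.02]]')| egrep 'time|pos|ft'
```

```text
time: 23.25
position: [0.5268, -0.0216, 0.1305]
ft_force: [-4.9, 2.5, 16.0]
time: 23.75
position: [0.5268, -0.0216, 0.1305]
ft_force: [-4.4, 2.3, 15.8]
time: 24.25
position: [0.5268, -0.0216, 0.1305]
ft_force: [-3.8, 2.5, 15.7]
```

In the tool's units: -0.04 m is -0.64, -0.05 m is -0.8.

```bash
python3 -m pendant '[[0,0,-0.064,0,0,0,0.02],[0,0,-0.32,0,0,0,0.02],[0,0,-0.8,0,0,0,0.02],[-0.64,0.32,0,0,0,0,0.02],[-0.64,0.32,0,0,0,0,0.02],[0,0,0,0,0,0,0.02],[0,0,0,0,0,0,0.02],[0,0,0,0,0,0,0.02]]'
python3 save.py i.pkl
python3 -m pendant '[[0,-0.64,0,0,0,0,0.02],[0,-0.64,0,0,0,0,0.02],[0,0,0,0,0,0,0.02],[0,0,0,0,0,0,0.02],[0,0,0,0,0,0,0.02]]'
python3 save.py j.pkl
python3 - <<'E'
from h import *
import pickle
F=[pickle.load(open(x,"rb")) for x in("i.pkl","j.pkl")]
im=[]
for z,r0 in((.067,25),(.0805,15)):
    R=[circ(f,proj(f,np.array([.527,-.021,z])),z,r0,lo=30,hi=80) for f in F]
    print([(c.round(4),round(r,2),s) for c,r,s,t in R],(1e3*tri(*[q[3] for q in R])).round(1))
for f in F:
    u,v=proj(f,np.array([.527,-.021,.067])).astype(int)
    u0=max(u-60,0);v0=max(v-50,0)
    im.append(cv2.resize(f["frame"][v0:v0+100,u0:u0+120],(400,333),interpolation=cv2.INTER_CUBIC))
cv2.imwrite("pics/w8.png",np.hstack(im)[:,:,::-1])
E
```

```text
time: 25.25
position: [0.4661, -0.0871, 0.2035]
eef_rot: [-0.0, 0.984, 0.181, 0.0]
ft_force: [0.3, -0.6, -1.8]
width: 0.0274
gripper_force: 60.0
time: 25.92
position: [0.4376, -0.0131, 0.2035]
eef_rot: [0.0, 0.984, 0.18, 0.0]
ft_force: [-0.3, -0.4, -1.8]
width: 0.0271
gripper_force: 60.0
[(array([ 0.5286, -0.0159]), np.float64(28.61), 16), (array([ 0.5273, -0.0205]), np.float64(25.08), 18)] [527.3 -18.6  81.4]
[(array([ 0.5275, -0.0213]), np.float64(15.11), 18), (array([ 0.5266, -0.019 ]), np.float64(14.49), 18)] [527.4 -19.9  71.2]
```

View pics/w8.png

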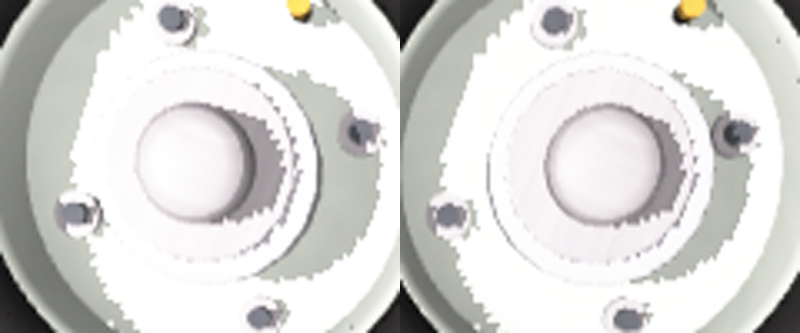

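The flange lies concentric on the hub face in both views, without gap or offset: home and level. Returning the driver to its board.

In the tool's units: -0.0467 m is -0.7472, 0.0195 m is 0.312.

```bash
python3 -m pendant '[[0.312,-0.7472,0,0,0,0,0.02],[0.312,-0.7472,0,0,0,0,0.02],[0.312,-0.7472,0,0,0,0,0.02],[0.312,-0.7472,0,0,0,0,0.02],[0.312,-0.7472,0,0,0,0,0.02],[0.312,-0.7472,0,0,0,0,0.02],[0.3072,-0.744,0,0,0,0,0.02],[0,0,0.48,0,0,0,0.02],[0,0,0.8,0,0,0,0.02],[0,0,0.48,0,0,0,0.02],[0,0,0,0,0,0,0.02],[0,0,0,0,0,0,0.02]]'
```

```text
time: 27.48
position: [0.4495, 0.3413, 0.0946]
eef_rot: [-0.0, 0.984, 0.18, 0.001]
ft_force: [0.2, -0.2, -0.8]
width: 0.0277
gripper_force: 60.0
```

```bash
(python3 -m pendant '[[0,0,0.096,0,0,0,0.02],[0,0,0.048,0,0,0,0.02],[0,0,0,0,0,0,0.02],[0,0,0,0,0,0,0.02]]';python3 -m pendant '[[0,0,0.016,0,0,0,0.02],[0,0,0,0,0,0,0.02]]';python3 -m pendant '[[0,0,0.0096,0,0,0,0.02],[0,0,0,0,0,0,0.02]]')| egrep 'time|pos|ft'
```

```text
time: 27.98
position: [0.4487, 0.3411, 0.0847]
ft_force: [0.7, 0.4, -1.0]
time: 28.22
position: [0.4485, 0.341, 0.0835]
ft_force: [-0.1, -0.1, -1.4]
time: 28.48
position: [0.4486, 0.3412, 0.0831]
ft_force: [-1.1, 0.3, 1.9]
```

```bash
python3 -m pendant '[[0,0,0,0,0,0,0.032],[0,0,0,0,0,0,0.06],[0,0,0,0,0,0,0.06],[0,0,0,0,0,0,0.06],[0,0,0,0,0,0,0.06],[0,0,-0.32,0,0,0,0.06],[0,0,-0.8,0,0,0,0.06],[0,0,-0.8,0,0,0,0.06],[0,0,-0.32,0,0,0,0.06],[-0.8,0,0,0,0,0,0.06],[-0.8,0,0,0,0,0,0.06],[0,0,0,0,0,0,0.06],[0,0,0,0,0,0,0.06]]'
python3 - <<'E'
from h import *
f=cam("wrist");s=cam("scene");t=cam("top")
print(circ(f,proj(f,np.array([.4495,.341,.138])),.138,14)[:3])
im=[cv2.resize(f["frame"][:225,130:430],(400,300)),cv2.resize(s["frame"][130:280,190:390],(400,300)),cv2.resize(t["frame"][160:310,250:450],(400,300)),cv2.resize(t["frame"][160:310,100:300],(400,300))]
cv2.imwrite("pics/c9.png",np.vstack([np.hstack(im[:2]),np.hstack(im[2:])])[:,:,::-1])
E
```

```text
time: 30.1
position: [0.3555, 0.3059, 0.2235]
eef_rot: [-0.0, 0.984, 0.18, 0.0]
ft_force: [-0.9, 0.4, 0.0]
width: 0.06
gripper_force: 0.0
(array([0.44921949, 0.33973237]), np.float64(13.223714139713907), 18)
```

View pics/c9.png

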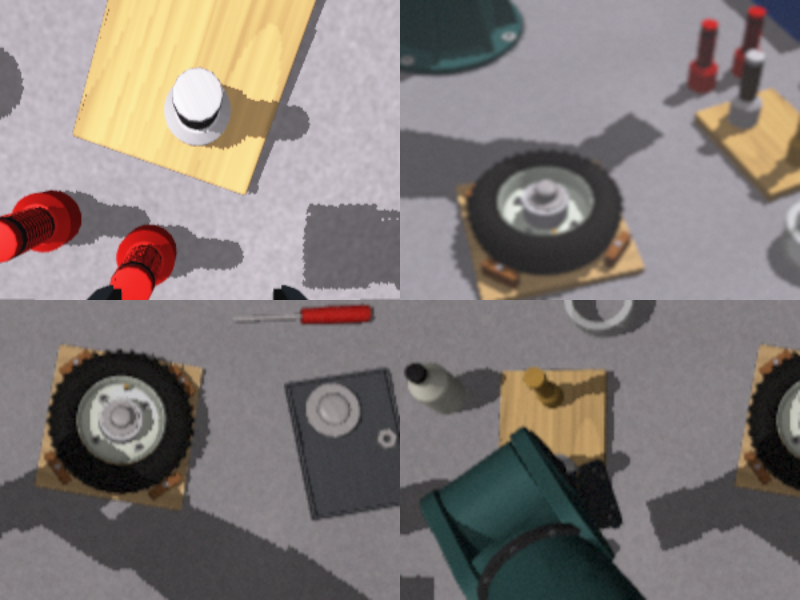

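The driver stands upright on the board at crop (197,100), the cap sits home in the hub at (545,195), and everything else is undisturbed.

```bash
python3 -c "
from bench import env
print(env.job_done())"
```

```text
the job is handed in; nothing more can be done
None
```

The small cap snapped past the ring at about 11 N and was held at about 17.5 N for over a second; its flange looks home and level on the hub, the driver stands upright on its board again, and the job was handed in at about 30 s (no verdict shown).

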